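Hang the bench lamp on its keyhole stud

ROBOT

A 6-joint arm with a two-finger parallel gripper is mounted at the origin on a cart in front of the work surface, level with it; the furniture and walls round the work are solid. World frame = base frame: x ahead of the robot, y to its left, z up, the work surface at z = 0. Lengths are in m, angles in degrees, forces in N, time in s.
With the tool pointing down it reaches from about 0.275 to 0.85 m from the base axis. Payload 5.2 kg.
Tool frame: the origin (TCP) lies between the finger pads; the fingertips stand 8 mm ahead of it and the grasp point (between the pads) lies 11 mm behind it (env.tip_reach is the distance from the TCP to the fingertips, in m); z points along the fingers, y is the line along which they close (so a half turn about z gives the same grasp; the last joint's range is limited). The gripper opens to 85 mm and grips with 20 to 120 N. Pads are 22 mm wide; open, the fingers measure 114 mm over their backs; the gripper's body (76 mm by 85 mm) begins 54 mm behind the grasp point. The pads swing forward as they close: fully open they stand 13 mm farther back than shut.
Start: joints at [52.437, 14.817, 87.949, -0, 77.235, -11.62], TCP at [0.241, 0.495, 0.239] pointing down, gripper open.
Joint ranges: [-179.93, 179.93], [-52.35, 119.4], [10.71, 147.94], [-69.91, 249.91], [12.55, 155.21], [-178.61, 178.61]. Speed limits (degrees/s): [147.25, 147.25, 180, 180, 180, 180].

INTERFACE

Orientations are given as a 3x3 rotation matrix whose columns are the frame's x, y, z axes.
In Python, from bench import env gives the robot as it stands.
- The arm moves only by the tool servo_tool, never from a script. Its argument "commands" is a list of rows, each an object of numbers: "dx", "dy", "dz": the shift along the world's x, y, z in cm; "wx", "wy", "wz": the turn, a rotation vector about the world's x, y, z in degrees; "jaw": the finger opening in cm, from 0 to 8.54. In form: [{"dx": .., "dy": .., "dz": .., "wx": .., "wy": .., "wz": .., "jaw": ..}, ...]. A call has 1 to 5 rows; each row is the pose to reach, as a shift and turn from the pose commanded when the call began; what a row does not reach only later rows make up. A row lasts 1/8 s, in which the tool goes at most 62.5 mm and 10.7 degrees, less where a joint would pass 70% of its speed; a pose out of reach is approached as far as the arm can. A call with a gripper value outside its range is refused whole. The fingers move at their own pace and stop on an object; "squeeze" is the grip in N (left out, the last holds). Time passes only in rows, so rows that repeat a pose let the fingers close. It gives the time, the measured TCP pose, the force, the opening and the grip force at its end, in the units of the state.
- env.get_state(): the state, without advancing time (a new reading comes with each control period).
- env.get_image(name): name is "scene" or "top" or "wrist"; returns a dict with "img" (400x640x3 uint8, blue, green, red), "fov_y" (degrees; the focal length in pixels is half the picture's height over the tangent of half this angle, whatever the lens; pixels are square), "cx", "cy" (the principal point, pixels), "extrinsics" (4x4, takes a point from camera to world coordinates). Camera axes: x right, y down, z forward; pixel columns grow to the right and rows downward; lengths in m; the calibration is good to about 2 mm. The wrist camera is an equidistant fisheye: a pixel r from the principal point sees the ray r / f radians off the axis. A picture is of the moment at which its call begins. There is no depth.
- env.job_done(): hands the job in; it is judged then, once.
The state is a dict: "clock": time; "joints": joint angles; "qvel": joint speeds; "tau": joint torques, N m; "ee_pos": TCP position; "orientation": TCP orientation; "force": force on the tool from outside, world axes, zero at the start; "ft_torque": the same for the moment, N m; "grip_width": finger opening in m; "finger_force": force on a finger pad.
Only numpy, scipy, OpenCV 4.12 (cv2) and the standard library are available. Lean on these libraries where they do the work, as an engineer would, in place of code of your own. Each camera call takes 0.05 s, during which the arm holds its last target. There are 200 camera calls.

TASK

Pick up the small bench lamp and hang it upright on the slotted stand: slip the keyhole in its back over the brass stud head, bring the back against the upright, then slide the lamp down until it is fully home and wedged behind the head, and let go. How high the stud is clamped is not known, so feel for it, and work gently: never push on the stand with more than about 20 N. Do not tip or drop the lamp or disturb the other things on the bench.

Things in the scene. Friction and masses are not known exactly. Their poses are not given: they have to be found in the camera images.
- lamp: Loose bench lamp head, 250 g, rigid grey box 34 deep (x) x 56 wide (y) x 90 high (z) mm, black-framed white panel on its front (-x). Stands upright on the bench. Origin: centre of its underside; z up. Back face: plane x = +17 mm. Grasp from above across the 56 mm sides, pads 55 mm or more above the underside. Behind its 4 mm back sheet it is hollow to 18 mm from the back face.
- lamp_hole (a point): On the lamp's back face: centre of the keyhole's wide round opening, 20 mm across, 34 mm above the underside, mid-width. Axes as the lamp's. From it a slot 10 mm wide runs straight up; its end stops the stud's neck 24 mm above this point (fully home after 24 mm of downward travel). Ramps inside beside the slot, rising 0.3 mm per mm, draw the stud out after about 8 mm of travel.
- stand: Heavy fixed stand. Origin: on the bench under the middle of the upright's front face, which is the vertical plane x = 0 of this frame and looks to -x; z up, y across. Upright: two aluminium bars, together 56 mm wide, 12 mm thick, 140 mm high, 16 mm slot between. Foot plate 8 mm high, reaching 60 mm forward, 80 mm back, 60 mm to each side.
- stand_stud_mid (a point): Point on the upright's face, 100 mm above the bench: the middle of the stud's possible heights. The stud juts horizontally from the face on this centre line, its axis up to 18 mm above or below this point (not reported). Neck 7 mm diameter; polished brass head 15 mm diameter, underside 6.5 mm and front 11 mm from the face. It does not give when pushed in, up or down.
- stud (a joint): How far the stud is drawn out of the face against its spring, in m: 0 at rest (about 2 N to start, 0.7 N per mm more), about 0.0035 when the lamp is fully home and flat against the upright (0.0003 less per mm short of home; up to 0.001 more while the lamp is held off the face). Sliding takes only a few N (under 6) of downward push until the stop is met; friction then holds the lamp.
- timer: Bystander: white kitchen-type timer with coloured buttons, 62 x 66 x 21 mm, left of the stand. Origin: centre of its underside.
- objective_can: Bystander: black canister with a white screw cap, 37 mm diameter, 64 mm high, standing. Origin: centre of its underside.
- slide_pack: Bystander: small carton of glass slides, 32 x 79 x 30 mm, right of the stand. Origin: centre of its underside.
- stain_violet: Bystander: small brown dropper bottle with a black top, 34 mm across, 86 mm high, standing nearer the robot, to the left. Origin: centre of its underside.
There are look-alikes about, which are no part of the job. Of the things that look like the lamp, take the one that is farthest from the robot's base at the start.

How it is judged (in metres and radians):
On the way:
1. the keyhole is over the stud's head: the lamp's back is against the upright (within 3 mm), the stud not yet drawn out (x of lamp in the frame of stand between -0.02 and -0.014 m and z of lamp in the frame of stand between 0.032 and 0.089 m and y of lamp in the frame of stand between -0.006 and 0.006 m and value of joint stud below 0.0015 m), for 0.05 s.
At the end, for the whole second after the job is handed in: The lamp hangs at rest and upright (within 0.1 rad) on the stud, centred on the upright within 6 mm, its back within 2.5 mm of the upright's face, slid down so far that the stud is drawn out by more than 2.8 mm (about 2.5 mm or less from fully home) (value of joint stud above 0.0028 m and x of lamp in the frame of stand between -0.0195 and -0.0145 m and y of lamp in the frame of stand between -0.006 and 0.006 m and z of lamp in the frame of stand between 0.02 and 0.065 m and angle between lamp's own z axis and vertical below 0.1 rad and linear speed of lamp below 0.01 m/s); the robot touches nothing.
It fails at once if lamp and stand (with its stud) press too hard: their contact forces add up to more than 40 N (some of it is the stud's own spring clamping, so a push of more than about 25 N) (contact force between lamp and stand above 40 N).
It fails at once if the robot presses on the stand with more than 25 N (contact force between any of the arm, the fingers and stand above 25 N).
It fails at once if the lamp is tipped by more than 0.6 rad (angle between lamp's own z axis and vertical above 0.6 rad).
It fails at once if a bystander is shifted by more than 20 mm (distance of any of timer, objective_can, slide_pack, stain_violet from where it was at the start of the episode above 0.02 m).
It also fails if it takes over 48 s, if anything falls off the work surface, if the arm or the gripper's body presses on something with over 40 N, if the wrist force passes 120 N, or if a joint passes its speed limit or range.

## Working session

There is one attempt and no reset: what is moved stays moved. The work goes in short steps, Python scripts to look and compute and a tool call to move; the robot and the scene stay as the last step left them, time stands still between calls to the robot, and variables do not carry over. Pictures are saved under pics/ and viewed, at most 10 in all, crops included, and the job is handed in when it is done.

Besides the shell and the picture viewer there is one more tool, called after ">>>" by a JSON object that holds its "api" and its "payload", one argument or row to a line. servo_tool: Moves the arm, as the interface text tells. Its arguments: {"type":"object","properties":{"commands":{"type":"array","items":{"type":"object","properties":{"dx":{"type":"number"},"dy":{"type":"number"},"dz":{"type":"number"},"wx":{"type":"number"},"wy":{"type":"number"},"wz":{"type":"number"},"jaw":{"type":"number"}}}},"squeeze":{"type":"number"}},"required":["commands"]}

```bash
mkdir -p pics; cat > h.py <<'E'
import numpy as np, cv2
from bench import env
def ray(im,u,v):
    h=im['img'].shape[0]; f=h/2/np.tan(np.radians(im['fov_y']/2))
    d=np.array([(u-im['cx'])/f,(v-im['cy'])/f,1.0]); T=np.array(im['extrinsics'])
    if im.get('fish'):
        r=np.hypot(d[0],d[1]); d=np.array([d[0]/r*np.sin(r),d[1]/r*np.sin(r),np.cos(r)]) if r>1e-9 else np.array([0,0,1.])
    return T[:3,3],T[:3,:3]@d
def onz(im,u,v,z):
    o,d=ray(im,u,v); return o+d*(z-o[2])/d[2]
def get(n):
    im=env.get_image(n)
    if n=='wrist': im['fish']=True
    return im
E
python3 - <<'E'
from h import *
import pickle
a=get('scene');b=get('top')
pickle.dump((a,b),open('im0.pkl','wb'))
cv2.imwrite('pics/scene.png',a['img']);cv2.imwrite('pics/top.png',b['img'])
for i in(a,b):print(i['fov_y'],np.round(i['extrinsics'],3))
s=env.get_state();print(s['clock'],s['ee_pos'],np.round(s['orientation'],3),s['force'])
E
```

```text
50.93299977131008 [[ 0.517 -0.427  0.742 -0.307]
 [-0.856 -0.259  0.448 -0.512]
 [ 0.001 -0.867 -0.499  0.633]
 [ 0.     0.     0.     1.   ]]
56.50642501798677 [[ 0.022 -0.992  0.122  0.41 ]
 [-1.    -0.021  0.009 -0.013]
 [-0.007 -0.122 -0.993  0.949]
 [ 0.     0.     0.     1.   ]]
0.1 [0.24030075 0.4942172  0.23855313] [[-0.899  0.437 -0.001]
 [ 0.437  0.899 -0.001]
 [ 0.    -0.002 -1.   ]] [-0.43713794  0.0044498  -0.52417039]
```

View pics/scene.png

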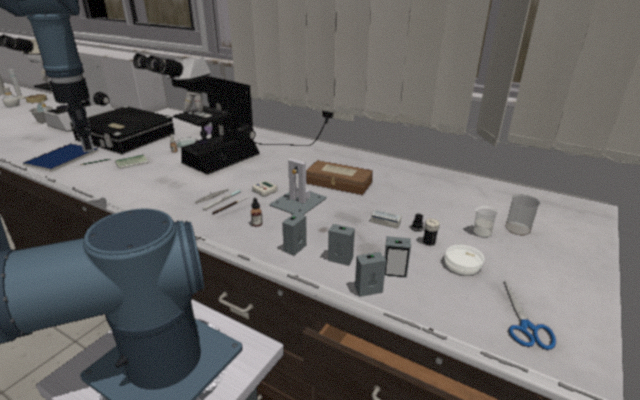

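View pics/top.png

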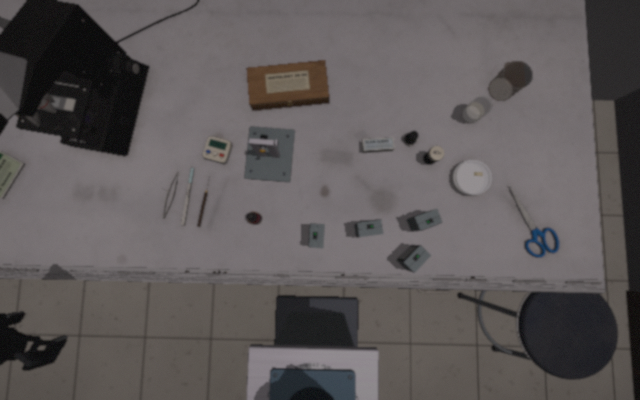

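Things that could be the lamp are four grey boxes. Top-view pixels are (316,235), (369,228), (427,220) and (415,258); scene pixels are (294,233), (341,243), (397,257) and (370,273). The robot base is near (312,395) in the top view, so the farthest is top (427,220) / scene (397,257), which has the white panel. The stand's foot plate is at top (270,153). I'll check this in a crop and measure.

```bash
cat > m.py <<'E'
from h import *
import pickle
a,b=pickle.load(open('im0.pkl','rb'))
A,B=a['img'],b['img']
c=lambda I,x,y,w,h,s:cv2.resize(I[y:y+h,x:x+w],None,fx=s,fy=s,interpolation=cv2.INTER_CUBIC)
# scene lamp, scene stand, top lamp, top stand
top=np.hstack([c(A,350,225,66,50,6),c(A,265,150,66,50,6)]); bot=np.hstack([c(B,395,200,66,50,6),c(B,237,120,66,66,6)[:300]*1])
cv2.imwrite('pics/crop.png',np.vstack([top,bot]))
for n,(u,v) in dict(l1=(316,235),l2=(369,228),l3=(427,220),l4=(415,258)).items():
    p=onz(b,u,v,.09);print(n,p.round(3),np.hypot(*p[:2]).round(3))
print('foot',onz(b,270,153,.008).round(3),[onz(b,*q,0.03)[:2].round(3) for q in [(217,149),(433,155),(378,145),(254,217)]])
hsv=cv2.cvtColor(B,cv2.COLOR_BGR2HSV);print(hsv[220,420],hsv[165,280],hsv[200,330])
E
python3 m.py
```

```text
l1 [ 0.423 -0.002  0.09 ] 0.423
l2 [ 0.442 -0.123  0.09 ] 0.459
l3 [ 0.463 -0.257  0.09 ] 0.53
l4 [ 0.376 -0.228  0.09 ] 0.44
foot [0.633 0.123 0.008] [array([0.635, 0.254]), array([ 0.631, -0.291]), array([ 0.654, -0.153]), array([0.465, 0.153])]
[90 17 90] [96 15 84] [168  11 116]
```

View pics/crop.png

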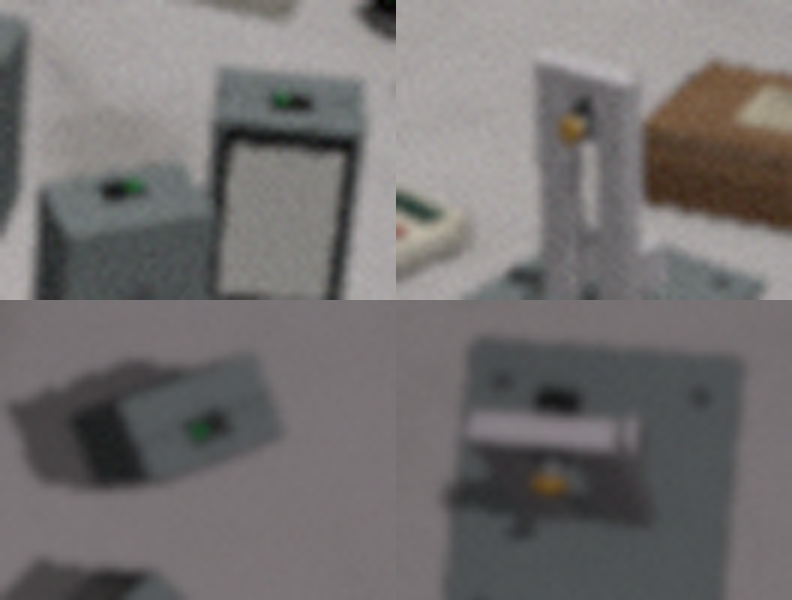

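```bash
cat > m2.py <<'E'
from h import *
import pickle
a,b=pickle.load(open('im0.pkl','rb'))
def tri(p,q):
    o1,d1=ray(a,*p);o2,d2=ray(b,*q);M=np.array([d1,-d2]).T
    s=np.linalg.lstsq(M,o2-o1,rcond=None)[0];x,y=o1+s[0]*d1,o2+s[1]*d2
    return ((x+y)/2).round(4),np.linalg.norm(x-y).round(4)
C=[onz(b,*q,.09) for q in [(415.5,216.7),(436.7,208.7),(442.5,222.5),(420,230.3)]]
C=np.array(C);print(C.round(3),C.mean(0))
w=(C[0]-C[1]+C[3]-C[2])/2;d=(C[0]-C[3]+C[1]-C[2])/2
print('lens',np.linalg.norm(w),np.linalg.norm(d),'yaw from w',np.degrees(np.arctan2(-w[0],w[1])),'d',np.degrees(np.arctan2(d[1],d[0])))
print('mark',tri((398.3,241.8),(430.3,221.2)))
print('stud',tri((294.3,171.3),(262.3,150.7)))
k=lambda x,y:(237+(x-396)/6,120+(y-300)/6)
f=[onz(b,*k(*q),.008) for q in [(470,342),(742,358)]];print('foot back',np.round(f,4))
u=[onz(b,*k(*q),.14) for q in [(468,445),(640,455),(468,413),(640,418)]];print('upr front/back top',np.round(u,4))
# foot mask
hsv=cv2.cvtColor(b['img'],cv2.COLOR_BGR2HSV)
m=cv2.inRange(hsv,(80,12,50),(110,60,120))
m[:100]=0;m[200:]=0;m[:,:235]=0;m[:,310:]=0
cs,_=cv2.findContours(cv2.morphologyEx(m,cv2.MORPH_CLOSE,np.ones((5,5))),cv2.RETR_EXTERNAL,cv2.CHAIN_APPROX_NONE)
r=cv2.minAreaRect(max(cs,key=cv2.contourArea));P=np.array([onz(b,*q,.008) for q in cv2.boxPoints(r)]);print('foot rect',P.round(4),P.mean(0).round(4))
E
python3 m2.py
```

```text
[[ 0.47  -0.23   0.09 ]
 [ 0.49  -0.28   0.09 ]
 [ 0.458 -0.292  0.09 ]
 [ 0.439 -0.24   0.09 ]] [ 0.46423884 -0.26066912  0.09      ]
lens 0.05402425864572612 0.03331090882073149 yaw from w 20.88543201898966 d 19.973812460129448
mark (array([ 0.4603, -0.2637,  0.0913]), np.float64(0.0005))
stud (array([0.6144, 0.1245, 0.1112]), np.float64(0.0032))
foot back [[0.7011 0.1794 0.008 ]
 [0.6963 0.0608 0.008 ]]
upr front/back top [[0.6208 0.1513 0.14  ]
 [0.6182 0.0872 0.14  ]
 [0.633  0.1519 0.14  ]
 [0.6323 0.0877 0.14  ]]
foot rect [[0.5681 0.1852 0.008 ]
 [0.7037 0.1786 0.008 ]
 [0.6947 0.0637 0.008 ]
 [0.5596 0.0721 0.008 ]] [0.6315 0.1249 0.008 ]
```

>>> {"api": "servo_tool", "payload": {
  "commands": [
    {"dx": 2.2,"dy": -6,"wz": 5,"jaw": 8.5},
    {"dx": 4,"dy": -12,"wz": 12,"jaw": 8.5},
    {"dx": 6,"dy": -18,"wz": 20,"jaw": 8.5},
    {"dx": 8,"dy": -24,"wz": 27,"jaw": 8.5},
    {"dx": 9.5,"dy": -30,"wz": 34,"jaw": 8.5}
  ]
}}

```text
invalid input
```

>>> {"api": "servo_tool", "payload": {
  "commands": [
    {"dx": 1.5,"dy": -6,"wz": 6},
    {"dx": 3,"dy": -12,"wz": 12},
    {"dx": 5,"dy": -18,"wz": 12},
    {"dx": 7,"dy": -24,"wz": 12},
    {"dx": 9,"dy": -30,"wz": 12}
  ]
}}

```text
invalid input
```

>>> {"api": "servo_tool", "payload": {
  "commands": [
    {"dx": 2.2,"dy": -6,"dz": 0,"wx": 0,"wy": 0,"wz": 5,"jaw": 8.5},
    {"dx": 4,"dy": -12,"dz": 0,"wx": 0,"wy": 0,"wz": 12,"jaw": 8.5},
    {"dx": 6,"dy": -18,"dz": 0,"wx": 0,"wy": 0,"wz": 20,"jaw": 8.5},
    {"dx": 8,"dy": -24,"dz": 0,"wx": 0,"wy": 0,"wz": 27,"jaw": 8.5},
    {"dx": 9.5,"dy": -30,"dz": 0,"wx": 0,"wy": 0,"wz": 34,"jaw": 8.5}
  ],
  "squeeze": 40
}}

```text
clock: 0.72
ee_pos: [0.3348, 0.1973, 0.2392]
orientation: [[-0.99, -0.14, 0.0], [-0.14, 0.99, -0.0], [-0.0, -0.0, -1.0]]
force: [1.0, 0.1, 0.3]
grip_width: 0.0852
finger_force: 0.0
```

>>> {"api": "servo_tool", "payload": {
  "commands": [
    {"dx": 1.5,"dy": -6,"dz": 0,"wx": 0,"wy": 0,"wz": 6,"jaw": 8.5},
    {"dx": 3,"dy": -12,"dz": 0,"wx": 0,"wy": 0,"wz": 12.3,"jaw": 8.5},
    {"dx": 5,"dy": -18,"dz": 0,"wx": 0,"wy": 0,"wz": 12.3,"jaw": 8.5},
    {"dx": 7,"dy": -24,"dz": 0,"wx": 0,"wy": 0,"wz": 12.3,"jaw": 8.5},
    {"dx": 9,"dy": -30,"dz": 0,"wx": 0,"wy": 0,"wz": 12.3,"jaw": 8.5}
  ],
  "squeeze": 40
}}

```text
clock: 1.35
ee_pos: [0.4238, -0.1002, 0.2393]
orientation: [[-0.939, -0.343, 0.0], [-0.343, 0.939, 0.0], [-0.0, 0.0, -1.0]]
force: [1.1, 1.3, 0.6]
grip_width: 0.0849
finger_force: 0.0
```

>>> {"api": "servo_tool", "payload": {
  "commands": [
    {"dx": 1.9,"dy": -6,"dz": -1,"wx": 0,"wy": 0,"wz": 0,"jaw": 8.5},
    {"dx": 3.8,"dy": -12,"dz": -2,"wx": 0,"wy": 0,"wz": 0,"jaw": 8.5},
    {"dx": 3.8,"dy": -16,"dz": -5,"wx": 0,"wy": 0,"wz": 0,"jaw": 8.5},
    {"dx": 3.8,"dy": -16,"dz": -7,"wx": 0,"wy": 0,"wz": 0,"jaw": 8.5},
    {"dx": 3.8,"dy": -16,"dz": -7,"wx": 0,"wy": 0,"wz": 0,"jaw": 8.5}
  ],
  "squeeze": 40
}}

```text
clock: 1.98
ee_pos: [0.4603, -0.2577, 0.1671]
orientation: [[-0.939, -0.343, -0.004], [-0.343, 0.939, 0.004], [0.003, 0.005, -1.0]]
force: [1.3, -0.4, -0.1]
grip_width: 0.085
finger_force: 0.0
```

```bash
python3 - <<'E'
from h import *
w=get('wrist');cv2.imwrite('pics/w1.png',w['img'])
import pickle;pickle.dump(w,open('w1.pkl','wb'))
print(w['fov_y'],w['cx'],w['cy'],np.round(w['extrinsics'],3));s=env.get_state();print(s['joints'],s['ee_pos'],np.round(s['orientation'],3))
E
```

```text
65.70646984690485 320.68609104474183 200.58380318640548 [[-0.343  0.898  0.275  0.389]
 [ 0.939  0.327  0.104 -0.285]
 [ 0.004  0.294 -0.956  0.303]
 [ 0.     0.     0.     1.   ]]
[-4.13125176e+01  1.60810973e+01  9.66946160e+01  7.44629404e-03
  6.73696579e+01 -1.51414721e+02] [ 0.46115404 -0.25774391  0.16860787] [[-0.939 -0.344 -0.002]
 [-0.344  0.939  0.002]
 [ 0.001  0.002 -1.   ]]
```

View pics/w1.png

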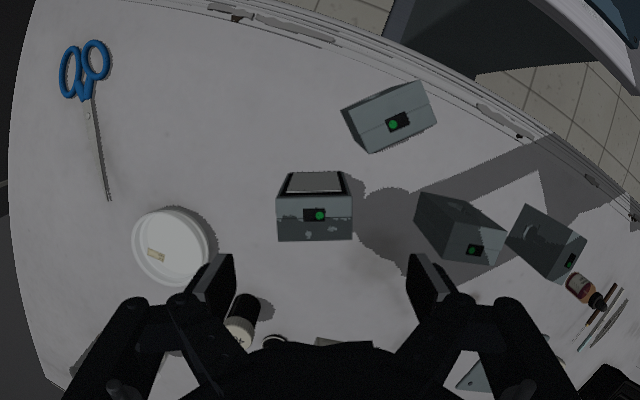

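The wrist view shows the chosen lamp with its panel toward the robot. Its top face corners are at about (277,196), (352,196), (353,240) and (278,241), and it is aligned with the fingers.

```bash
python3 - <<'E'
from h import *
import pickle;w=pickle.load(open('w1.pkl','rb'))
C=np.array([onz(w,*q,.09) for q in [(277,196),(352,196),(353,240),(278,241)]]);print(C.round(4),C.mean(0))
v=(C[1]-C[0]+C[2]-C[3])/2;d=(C[3]-C[0]+C[2]-C[1])/2
print(np.linalg.norm(v),np.linalg.norm(d),np.degrees(np.arctan2(-v[0],v[1])),np.degrees(np.arctan2(d[1],d[0])))
E
```

```text
[[ 0.4573 -0.2926  0.09  ]
 [ 0.4389 -0.2419  0.09  ]
 [ 0.4707 -0.2282  0.09  ]
 [ 0.491  -0.2812  0.09  ]] [ 0.46447145 -0.26097491  0.09      ]
0.05533923941456078 0.03504439943731797 20.473692952075712 20.915382636126292
```

>>> {"api": "servo_tool", "payload": {
  "commands": [
    {"dx": 0.3,"dy": -0.32,"dz": -3,"wx": 0,"wy": 0,"wz": 0.5,"jaw": 8.5},
    {"dx": 0.3,"dy": -0.32,"dz": -6,"wx": 0,"wy": 0,"wz": 0.5,"jaw": 8.5},
    {"dx": 0.3,"dy": -0.32,"dz": -8.5,"wx": 0,"wy": 0,"wz": 0.5,"jaw": 8.5},
    {"dx": 0.3,"dy": -0.32,"dz": -10.2,"wx": 0,"wy": 0,"wz": 0.5,"jaw": 8.5},
    {"dx": 0.3,"dy": -0.32,"dz": -10.2,"wx": 0,"wy": 0,"wz": 0.5,"jaw": 8.5}
  ],
  "squeeze": 40
}}

```text
clock: 2.65
ee_pos: [0.4648, -0.2605, 0.0675]
orientation: [[-0.936, -0.353, -0.001], [-0.353, 0.936, 0.001], [0.0, 0.001, -1.0]]
force: [-0.4, -0.1, 0.4]
grip_width: 0.0849
finger_force: 0.0
```

>>> {"api": "servo_tool", "payload": {
  "commands": [
    {"dx": 0,"dy": 0,"dz": 0,"wx": 0,"wy": 0,"wz": 0,"jaw": 5},
    {"dx": 0,"dy": 0,"dz": 0,"wx": 0,"wy": 0,"wz": 0,"jaw": 5},
    {"dx": 0,"dy": 0,"dz": 0,"wx": 0,"wy": 0,"wz": 0,"jaw": 5},
    {"dx": 0,"dy": 0,"dz": 0,"wx": 0,"wy": 0,"wz": 0,"jaw": 5},
    {"dx": 0,"dy": 0,"dz": 0,"wx": 0,"wy": 0,"wz": 0,"jaw": 5}
  ],
  "squeeze": 40
}}

```text
clock: 3.28
ee_pos: [0.4656, -0.2616, 0.0689]
orientation: [[-0.936, -0.352, 0.002], [-0.352, 0.936, -0.001], [-0.002, -0.002, -1.0]]
force: [-0.0, 2.9, 5.8]
grip_width: 0.0554
finger_force: 42.1
```

>>> {"api": "servo_tool", "payload": {
  "commands": [
    {"dx": 0,"dy": 0,"dz": 1.5,"wx": 0,"wy": 0,"wz": 0,"jaw": 5},
    {"dx": 0,"dy": 0,"dz": 4.5,"wx": 0,"wy": 0,"wz": 0,"jaw": 5},
    {"dx": 0,"dy": 0,"dz": 8.5,"wx": 0,"wy": 0,"wz": 0,"jaw": 5},
    {"dx": 0,"dy": 2,"dz": 12,"wx": 0,"wy": 0,"wz": -2,"jaw": 5},
    {"dx": 1,"dy": 5,"dz": 13,"wx": 0,"wy": 0,"wz": -5,"jaw": 5}
  ],
  "squeeze": 60
}}

```text
clock: 3.9
ee_pos: [0.4755, -0.2124, 0.2009]
orientation: [[-0.964, -0.266, 0.004], [-0.266, 0.964, -0.004], [-0.003, -0.005, -1.0]]
force: [0.6, 0.2, -2.5]
grip_width: 0.0549
finger_force: 64.9
```

>>> {"api": "servo_tool", "payload": {
  "commands": [
    {"dx": 1,"dy": 4,"dz": 0,"wx": 0,"wy": 0,"wz": -4,"jaw": 5},
    {"dx": 2,"dy": 9,"dz": 0,"wx": 0,"wy": 0,"wz": -8,"jaw": 5},
    {"dx": 3,"dy": 14,"dz": 0,"wx": 0,"wy": 0,"wz": -12,"jaw": 5},
    {"dx": 4,"dy": 19,"dz": 0,"wx": 0,"wy": 0,"wz": -16,"jaw": 5},
    {"dx": 5,"dy": 24,"dz": 0,"wx": 0,"wy": 0,"wz": -19,"jaw": 5}
  ],
  "squeeze": 60
}}

```text
clock: 4.53
ee_pos: [0.5248, 0.0301, 0.1983]
orientation: [[-0.998, 0.061, 0.001], [0.061, 0.998, -0.0], [-0.001, -0.0, -1.0]]
force: [1.0, 0.8, -1.6]
grip_width: 0.0553
finger_force: 64.9
```

>>> {"api": "servo_tool", "payload": {
  "commands": [
    {"dx": 0.5,"dy": 4,"dz": 0,"wx": 0,"wy": 0,"wz": 0,"jaw": 5},
    {"dx": 1,"dy": 7,"dz": -1,"wx": 0,"wy": 0,"wz": 0,"jaw": 5},
    {"dx": 1.5,"dy": 9,"dz": -2,"wx": 0,"wy": 0,"wz": 0,"jaw": 5},
    {"dx": 2,"dy": 9.6,"dz": -2.5,"wx": 0,"wy": 0,"wz": 0,"jaw": 5},
    {"dx": 2,"dy": 9.6,"dz": -2.5,"wx": 0,"wy": 0,"wz": 0,"jaw": 5}
  ],
  "squeeze": 60
}}

```text
clock: 5.15
ee_pos: [0.5449, 0.1241, 0.1719]
orientation: [[-0.998, 0.059, -0.001], [0.059, 0.998, -0.001], [0.001, -0.001, -1.0]]
force: [-0.7, -0.2, -1.1]
grip_width: 0.0549
finger_force: 64.7
```

```bash
python3 - <<'E'
from h import *
import pickle
w=get('wrist');a=get('scene');b=get('top');pickle.dump((w,a,b),open('w2.pkl','wb'))
W=w['img'];c=lambda I,x,y,wd,h,s:cv2.resize(I[y:y+h,x:x+wd],None,fx=s,fy=s,interpolation=cv2.INTER_CUBIC)
cv2.imwrite('pics/w2.png',np.vstack([np.hstack([c(a['img'],260,140,80,60,5),c(b['img'],235,115,80,60,5)]),cv2.resize(c(W,120,100,400,150,2),(800,300))]))
s=env.get_state();print(s['ee_pos'],np.round(s['orientation'],3),s['force'])
E
```

```text
[0.54491404 0.12350636 0.17255725] [[-0.998  0.06   0.   ]
 [ 0.06   0.998 -0.   ]
 [-0.    -0.    -1.   ]] [ 0.1073548   1.11080278 -2.11673401]
```

View pics/w2.png

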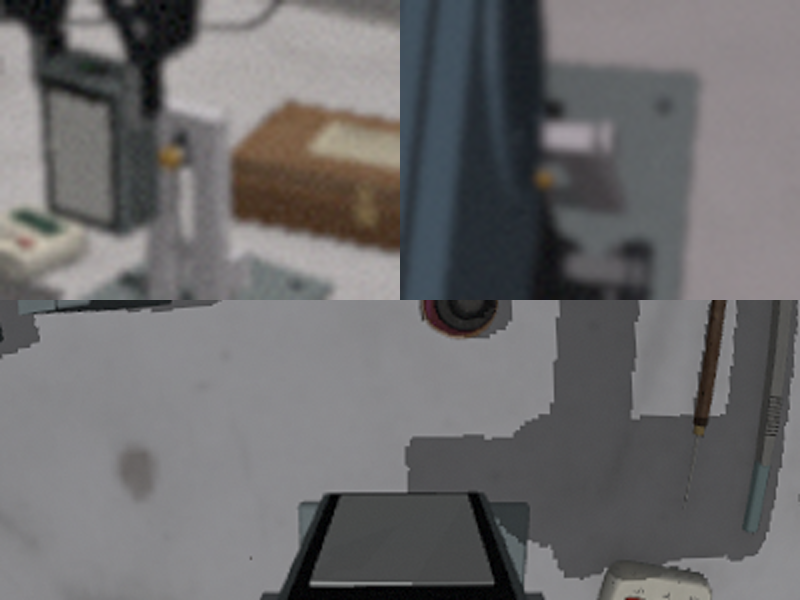

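Scene crop: the lamp is held upright in front of the stand, with the stud head at crop (171,156). Wrist crop: the foot plate's front corners at crop (300,503) and (529,504), and the lamp front's lower edge at about (330,493)–(484,493).

```bash
python3 - <<'E'
from h import *
import pickle
w,a,b=pickle.load(open('w2.pkl','rb'))
L,R=onz(w,270,201.5,.008),onz(w,384.5,202,.008)
print(L.round(4),R.round(4),(L+R)/2,np.linalg.norm(L-R),'yaw',np.degrees(np.arctan2(-(R-L)[0],(R-L)[1])))
l,r=onz(w,285,196.5,.1725-.067),onz(w,361.5,196.5,.1725-.067);print('lamp',l.round(4),r.round(4),(l+r)/2,np.linalg.norm(l-r),'yaw',np.degrees(np.arctan2(-(r-l)[0],(r-l)[1])))
def tri(p,q):
    o1,d1=ray(a,*p);o2,d2=ray(b,*q);M=np.array([d1,-d2]).T
    s=np.linalg.lstsq(M,o2-o1,rcond=None)[0];x,y=o1+s[0]*d1,o2+s[1]*d2
    return ((x+y)/2).round(4),np.linalg.norm(x-y).round(4)
print('stud',tri((260+171/5,140+156/5),(262.3,150.7)))
# scene: stud ray meets plane y=.1245
o,d=ray(a,294.25,171.25)
for x in (.611,.613,.615):print(x,(o+d*(x-o[0])/d[0]).round(4))
# foot edges in full wrist image
g=cv2.cvtColor(w['img'],cv2.COLOR_BGR2GRAY)
print(g[203,262:278],g[203,378:392],g[196:208,274],g[196:208,380])
E
```

```text
[0.5588 0.07   0.008 ] [0.5661 0.1872 0.008 ] [0.56244497 0.12858824 0.008     ] 0.1173604296971115 yaw -3.5778830708317857
lamp [0.5263 0.0996 0.1055] [0.5294 0.1517 0.1055] [0.52784559 0.12567232 0.1055    ] 0.052236855531110585 yaw -3.3100957267740045
stud (array([0.6142, 0.1245, 0.1116]), np.float64(0.0029))
0.611 [0.611  0.1204 0.1138]
0.613 [0.613  0.1218 0.1127]
0.615 [0.615  0.1231 0.1115]
[138 138 137 137 139 138 129 100  90  91  93  92  92  93  92  91] [55 56 54 55 54 54 58 82 81 82 81 79 79 79] [138 138 139 136 115  69  81  92  99 104 104 102] [81 81 81 82 83 50 51 54 57 56 57 55]
```

```bash
python3 - <<'E'
from h import *
import pickle
a,b=pickle.load(open('im0.pkl','rb'))
t=np.radians(-3.5);n=np.array([np.cos(t),np.sin(t),0]);yy=np.array([-n[1],n[0],0]);O=np.array([.622,.1245,0])
def pl(u,v,off):
    o,d=ray(a,u,v);p=o+d*(((O+n*off)-o)@n)/(d@n);return round(float((p-O)@yy),4),round(float(p[2]),4)
def proj(P,im=a):
    T=np.linalg.inv(np.array(im['extrinsics']));p=T[:3,:3]@P+T[:3,3];f=200/np.tan(np.radians(im['fov_y']/2));return (im['cx']+f*p[0]/p[2],im['cy']+f*p[1]/p[2])
I=a['img'].astype(int)
yel=(I[...,2]-I[...,0]);sub=np.clip(yel[160:185,284:306]-25,0,None)
v,u=np.mgrid[160:185,284:306];U,V=(u*sub).sum()/sub.sum(),(v*sub).sum()/sub.sum();print('gold',U,V,sub.max(),pl(U,V,-.0095))
for h in(.105,.108,.111,.114):print(h,np.round(proj(O-n*.009+[0,0,h]),1))
for y in(.028,-.028):print('corner',np.round(proj(O+yy*y+[0,0,.14]),1),'mid0 back',np.round(proj(O+yy*y+n*.012+[0,0,.14]),1))
g=a['img'].sum(2)//3
for u in(291,296,301,304):print(u,g[154:170,u])
B=b['img'].astype(int);yel=B[...,2]-B[...,0];sub=np.clip(yel[140:160,250:275]-25,0,None);v,u=np.mgrid[140:160,250:275]
U,V=(u*sub).sum()/sub.sum(),(v*sub).sum()/sub.sum();p=onz(b,U,V,.113);print('top gold',U,V,sub.max(),(p-O)@n,(p-O)@yy)
E
```

```text
gold 293.64631043257 171.0356234096692 48 (-0.0016, 0.1132)
0.105 [293.4 173.4]
0.108 [293.4 172.5]
0.111 [293.3 171.5]
0.114 [293.3 170.6]
corner [287.4 159.2] mid0 back [289.9 157.8]
corner [302.7 163.6] mid0 back [305.2 162.2]
291 [161 165 162 167 168 175 160 127 108 102 109 105 109 107 105 100]
296 [163 166 169 162 167 173 176 170 147 112 101  94  71  48  48  76]
301 [164 160 163 162 163 161 163 176 177 158 129 106 109 102 108 105]
304 [163 164 163 166 162 163 162 165 162 159 137 126 127 124 129 127]
top gold 261.9542682926829 150.4268292682927 37 -0.008426004242241247 0.0013336090851901634
```

>>> {"api": "servo_tool", "payload": {
  "commands": [
    {"dx": 0,"dy": 0.4,"dz": -1,"wx": 0,"wy": 0,"wz": 0,"jaw": 5},
    {"dx": 0,"dy": 0.45,"dz": -2.5,"wx": 0,"wy": 0,"wz": 0,"jaw": 5},
    {"dx": 2,"dy": 0.35,"dz": -2.5,"wx": 0,"wy": 0,"wz": 0,"jaw": 5},
    {"dx": 4,"dy": 0.2,"dz": -2.5,"wx": 0,"wy": 0,"wz": 0,"jaw": 5},
    {"dx": 4,"dy": 0.2,"dz": -2.5,"wx": 0,"wy": 0,"wz": 0,"jaw": 5}
  ],
  "squeeze": 60
}}

```text
clock: 5.92
ee_pos: [0.5853, 0.1262, 0.146]
orientation: [[-0.998, 0.06, -0.001], [0.06, 0.998, -0.0], [0.001, -0.0, -1.0]]
force: [-0.4, 0.4, -1.7]
grip_width: 0.0547
finger_force: 64.7
```

>>> {"api": "servo_tool", "payload": {
  "commands": [
    {"dx": 0.2,"dy": -0.01,"dz": 0,"wx": 0,"wy": 0,"wz": 0,"jaw": 5},
    {"dx": 0.4,"dy": -0.02,"dz": 0,"wx": 0,"wy": 0,"wz": 0,"jaw": 5},
    {"dx": 0.6,"dy": -0.03,"dz": 0,"wx": 0,"wy": 0,"wz": 0,"jaw": 5},
    {"dx": 0.7,"dy": -0.04,"dz": 0,"wx": 0,"wy": 0,"wz": 0,"jaw": 5},
    {"dx": 0.8,"dy": -0.05,"dz": 0,"wx": 0,"wy": 0,"wz": 0,"jaw": 5}
  ],
  "squeeze": 60
}}

```text
clock: 6.55
ee_pos: [0.5927, 0.1261, 0.1474]
orientation: [[-0.998, 0.059, 0.0], [0.059, 0.998, -0.0], [-0.0, -0.0, -1.0]]
force: [-0.5, 0.1, -2.5]
grip_width: 0.0547
finger_force: 64.7
```

>>> {"api": "servo_tool", "payload": {
  "commands": [
    {"dx": 0.1,"dy": 0,"dz": 0,"wx": 0,"wy": 0,"wz": 0,"jaw": 5},
    {"dx": 0.2,"dy": -0.01,"dz": 0,"wx": 0,"wy": 0,"wz": 0,"jaw": 5}
  ],
  "squeeze": 60
}}

```text
clock: 6.8
ee_pos: [0.5948, 0.126, 0.1473]
orientation: [[-0.998, 0.059, -0.0], [0.059, 0.998, 0.0], [0.0, 0.0, -1.0]]
force: [0.4, 1.1, -2.6]
grip_width: 0.0555
finger_force: 64.7
```

>>> {"api": "servo_tool", "payload": {
  "commands": [
    {"dx": 0.1,"dy": -0.01,"dz": 0,"wx": 0,"wy": 0,"wz": 0,"jaw": 5},
    {"dx": 0.2,"dy": -0.01,"dz": 0,"wx": 0,"wy": 0,"wz": 0,"jaw": 5}
  ],
  "squeeze": 60
}}

```text
clock: 7.05
ee_pos: [0.5968, 0.1259, 0.1473]
orientation: [[-0.998, 0.059, 0.0], [0.059, 0.998, -0.0], [-0.0, -0.0, -1.0]]
force: [-0.5, -0.0, -3.0]
grip_width: 0.0552
finger_force: 64.7
```

>>> {"api": "servo_tool", "payload": {
  "commands": [
    {"dx": 0.1,"dy": 0,"dz": 0,"wx": 0,"wy": 0,"wz": 0,"jaw": 5},
    {"dx": 0.2,"dy": -0.01,"dz": 0,"wx": 0,"wy": 0,"wz": 0,"jaw": 5}
  ],
  "squeeze": 60
}}

```text
clock: 7.3
ee_pos: [0.5988, 0.1258, 0.1473]
orientation: [[-0.998, 0.059, -0.0], [0.059, 0.998, -0.0], [0.0, -0.0, -1.0]]
force: [-0.1, -0.9, -2.8]
grip_width: 0.055
finger_force: 64.7
```

>>> {"api": "servo_tool", "payload": {
  "commands": [
    {"dx": 0.1,"dy": -0.01,"dz": 0,"wx": 0,"wy": 0,"wz": 0,"jaw": 5},
    {"dx": 0.2,"dy": -0.01,"dz": 0,"wx": 0,"wy": 0,"wz": 0,"jaw": 5}
  ],
  "squeeze": 60
}}

```text
clock: 7.55
ee_pos: [0.6008, 0.1257, 0.1473]
orientation: [[-0.998, 0.059, 0.0], [0.059, 0.998, -0.0], [-0.0, -0.0, -1.0]]
force: [0.4, 0.1, -2.2]
grip_width: 0.0549
finger_force: 64.7
```

>>> {"api": "servo_tool", "payload": {
  "commands": [
    {"dx": 0.1,"dy": 0,"dz": 0,"wx": 0,"wy": 0,"wz": 0,"jaw": 5},
    {"dx": 0.2,"dy": -0.01,"dz": 0,"wx": 0,"wy": 0,"wz": 0,"jaw": 5}
  ],
  "squeeze": 60
}}

```text
clock: 7.8
ee_pos: [0.6028, 0.1256, 0.1473]
orientation: [[-0.998, 0.059, 0.0], [0.059, 0.998, -0.0], [-0.0, -0.0, -1.0]]
force: [0.2, -0.2, -2.2]
grip_width: 0.0548
finger_force: 64.7
```

>>> {"api": "servo_tool", "payload": {
  "commands": [
    {"dx": 0.1,"dy": 0,"dz": 0,"wx": 0,"wy": 0,"wz": 0,"jaw": 5}
  ],
  "squeeze": 60
}}

```text
clock: 7.92
ee_pos: [0.6038, 0.1256, 0.1473]
orientation: [[-0.998, 0.059, 0.0], [0.059, 0.998, 0.0], [-0.0, 0.0, -1.0]]
force: [0.3, -0.5, -1.8]
grip_width: 0.0552
finger_force: 64.7
```

>>> {"api": "servo_tool", "payload": {
  "commands": [
    {"dx": 0.1,"dy": 0,"dz": 0,"wx": 0,"wy": 0,"wz": 0,"jaw": 5}
  ],
  "squeeze": 60
}}

```text
clock: 8.05
ee_pos: [0.6048, 0.1256, 0.1474]
orientation: [[-0.998, 0.059, 0.0], [0.059, 0.998, -0.0], [-0.0, -0.0, -1.0]]
force: [-0.6, 0.3, -3.0]
grip_width: 0.0546
finger_force: 64.7
```

>>> {"api": "servo_tool", "payload": {
  "commands": [
    {"dx": 0.05,"dy": 0,"dz": 0,"wx": 0,"wy": 0,"wz": 0,"jaw": 5}
  ],
  "squeeze": 60
}}

```text
clock: 8.18
ee_pos: [0.6053, 0.1256, 0.1473]
orientation: [[-0.998, 0.059, 0.0], [0.059, 0.998, 0.0], [-0.0, 0.0, -1.0]]
force: [0.5, 0.3, -2.0]
grip_width: 0.0549
finger_force: 64.7
```

>>> {"api": "servo_tool", "payload": {
  "commands": [
    {"dx": 0.05,"dy": 0,"dz": 0,"wx": 0,"wy": 0,"wz": 0,"jaw": 5}
  ],
  "squeeze": 60
}}

```text
clock: 8.3
ee_pos: [0.6055, 0.1256, 0.1473]
orientation: [[-0.998, 0.059, -0.001], [0.059, 0.998, -0.0], [0.001, -0.0, -1.0]]
force: [-2.2, 0.0, -1.7]
grip_width: 0.0552
finger_force: 64.8
```

>>> {"api": "servo_tool", "payload": {
  "commands": [
    {"dx": 0.05,"dy": 0,"dz": 0,"wx": 0,"wy": 0,"wz": 0,"jaw": 5}
  ],
  "squeeze": 60
}}

```text
clock: 8.43
ee_pos: [0.6055, 0.1256, 0.1472]
orientation: [[-0.998, 0.059, -0.002], [0.059, 0.998, -0.0], [0.002, -0.0, -1.0]]
force: [-3.8, 0.3, 0.1]
grip_width: 0.0547
finger_force: 64.9
```

>>> {"api": "servo_tool", "payload": {
  "commands": [
    {"dx": 0.05,"dy": 0,"dz": 0,"wx": 0,"wy": 0,"wz": 0,"jaw": 5}
  ],
  "squeeze": 60
}}

```text
clock: 8.55
ee_pos: [0.6056, 0.1257, 0.1472]
orientation: [[-0.998, 0.059, -0.003], [0.059, 0.998, -0.0], [0.003, -0.0, -1.0]]
force: [-6.2, -0.6, 1.9]
grip_width: 0.0549
finger_force: 65.1
```

>>> {"api": "servo_tool", "payload": {
  "commands": [
    {"dx": -0.04,"dy": 0,"dz": 0,"wx": 0,"wy": 0,"wz": 0,"jaw": 5},
    {"dx": -0.04,"dy": 0,"dz": -0.2,"wx": 0,"wy": 0,"wz": 0,"jaw": 5},
    {"dx": -0.04,"dy": 0,"dz": -0.4,"wx": 0,"wy": 0,"wz": 0,"jaw": 5}
  ],
  "squeeze": 60
}}

```text
clock: 8.93
ee_pos: [0.6055, 0.1257, 0.1432]
orientation: [[-0.998, 0.059, -0.002], [0.059, 0.998, 0.0], [0.002, -0.0, -1.0]]
force: [-5.3, 0.2, 2.3]
grip_width: 0.0551
finger_force: 65.2
```

>>> {"api": "servo_tool", "payload": {
  "commands": [
    {"dx": 0,"dy": 0,"dz": -0.15,"wx": 0,"wy": 0,"wz": 0,"jaw": 5},
    {"dx": 0,"dy": 0,"dz": -0.3,"wx": 0,"wy": 0,"wz": 0,"jaw": 5}
  ],
  "squeeze": 60
}}

```text
clock: 9.18
ee_pos: [0.6055, 0.1257, 0.1402]
orientation: [[-0.998, 0.059, -0.002], [0.059, 0.998, 0.0], [0.002, -0.0, -1.0]]
force: [-5.6, 0.6, 1.6]
grip_width: 0.0552
finger_force: 65.2
```

>>> {"api": "servo_tool", "payload": {
  "commands": [
    {"dx": 0,"dy": 0,"dz": -0.15,"wx": 0,"wy": 0,"wz": 0,"jaw": 5},
    {"dx": 0,"dy": 0,"dz": -0.3,"wx": 0,"wy": 0,"wz": 0,"jaw": 5}
  ],
  "squeeze": 60
}}

```text
clock: 9.43
ee_pos: [0.6055, 0.1257, 0.1372]
orientation: [[-0.998, 0.059, -0.002], [0.059, 0.998, 0.0], [0.002, -0.0, -1.0]]
force: [-5.1, -0.5, 1.0]
grip_width: 0.0549
finger_force: 65.2
```

>>> {"api": "servo_tool", "payload": {
  "commands": [
    {"dx": 0,"dy": 0,"dz": -0.15,"wx": 0,"wy": 0,"wz": 0,"jaw": 5},
    {"dx": 0,"dy": 0,"dz": -0.3,"wx": 0,"wy": 0,"wz": 0,"jaw": 5}
  ],
  "squeeze": 60
}}

```text
clock: 9.68
ee_pos: [0.6055, 0.1258, 0.1345]
orientation: [[-0.998, 0.059, -0.001], [0.059, 0.998, 0.0], [0.001, 0.0, -1.0]]
force: [-7.0, 0.8, 4.3]
grip_width: 0.0552
finger_force: 65.5
```

>>> {"api": "servo_tool", "payload": {
  "commands": [
    {"dx": 0,"dy": 0,"dz": -0.15,"wx": 0,"wy": 0,"wz": 0,"jaw": 5},
    {"dx": 0,"dy": 0,"dz": -0.3,"wx": 0,"wy": 0,"wz": 0,"jaw": 5}
  ],
  "squeeze": 60
}}

```text
clock: 9.93
ee_pos: [0.6055, 0.1259, 0.132]
orientation: [[-0.998, 0.059, -0.001], [0.059, 0.998, 0.0], [0.001, 0.0, -1.0]]
force: [-7.5, 0.5, 5.8]
grip_width: 0.055
finger_force: 65.7
```

>>> {"api": "servo_tool", "payload": {
  "commands": [
    {"dx": 0,"dy": 0,"dz": -0.15,"wx": 0,"wy": 0,"wz": 0,"jaw": 5},
    {"dx": 0,"dy": 0,"dz": -0.3,"wx": 0,"wy": 0,"wz": 0,"jaw": 5}
  ],
  "squeeze": 60
}}

```text
clock: 10.18
ee_pos: [0.6055, 0.1259, 0.1292]
orientation: [[-0.998, 0.059, -0.001], [0.059, 0.998, 0.0], [0.001, 0.0, -1.0]]
force: [-8.0, 1.2, 6.8]
grip_width: 0.0552
finger_force: 65.8
```

>>> {"api": "servo_tool", "payload": {
  "commands": [
    {"dx": 0,"dy": 0,"dz": -0.15,"wx": 0,"wy": 0,"wz": 0,"jaw": 5},
    {"dx": 0,"dy": 0,"dz": -0.3,"wx": 0,"wy": 0,"wz": 0,"jaw": 5}
  ],
  "squeeze": 60
}}

```text
clock: 10.42
ee_pos: [0.6055, 0.1259, 0.1264]
orientation: [[-0.998, 0.059, -0.001], [0.059, 0.998, 0.0], [0.001, 0.0, -1.0]]
force: [-8.5, 1.4, 7.8]
grip_width: 0.0545
finger_force: 65.9
```

>>> {"api": "servo_tool", "payload": {
  "commands": [
    {"dx": 0,"dy": 0,"dz": -0.1,"wx": 0,"wy": 0,"wz": 0,"jaw": 5},
    {"dx": 0,"dy": 0,"dz": -0.2,"wx": 0,"wy": 0,"wz": 0,"jaw": 5}
  ],
  "squeeze": 60
}}

```text
clock: 10.68
ee_pos: [0.6055, 0.1259, 0.1245]
orientation: [[-0.998, 0.059, -0.001], [0.059, 0.998, 0.0], [0.001, 0.0, -1.0]]
force: [-8.7, 0.2, 8.7]
grip_width: 0.0551
finger_force: 66.0
```

>>> {"api": "servo_tool", "payload": {
  "commands": [
    {"dx": 0,"dy": 0,"dz": -0.1,"wx": 0,"wy": 0,"wz": 0,"jaw": 5}
  ],
  "squeeze": 60
}}

```text
clock: 10.8
ee_pos: [0.6055, 0.1259, 0.1236]
orientation: [[-0.998, 0.059, -0.001], [0.059, 0.998, 0.0], [0.001, 0.0, -1.0]]
force: [-8.2, 0.5, 9.5]
grip_width: 0.0551
finger_force: 66.0
```

>>> {"api": "servo_tool", "payload": {
  "commands": [
    {"dx": 0,"dy": 0,"dz": -0.1,"wx": 0,"wy": 0,"wz": 0,"jaw": 5}
  ],
  "squeeze": 60
}}

```text
clock: 10.92
ee_pos: [0.6055, 0.126, 0.1226]
orientation: [[-0.998, 0.059, -0.001], [0.059, 0.998, 0.0], [0.001, 0.0, -1.0]]
force: [-9.0, 0.9, 9.3]
grip_width: 0.0547
finger_force: 66.0
```

>>> {"api": "servo_tool", "payload": {
  "commands": [
    {"dx": 0,"dy": 0,"dz": -0.1,"wx": 0,"wy": 0,"wz": 0,"jaw": 5}
  ],
  "squeeze": 60
}}

```text
clock: 11.05
ee_pos: [0.6055, 0.126, 0.1217]
orientation: [[-0.998, 0.059, -0.001], [0.059, 0.998, 0.0], [0.001, 0.0, -1.0]]
force: [-10.1, 1.1, 10.0]
grip_width: 0.055
finger_force: 66.1
```

>>> {"api": "servo_tool", "payload": {
  "commands": [
    {"dx": -0.1,"dy": 0,"dz": 0,"wx": 0,"wy": 0,"wz": 0,"jaw": 5},
    {"dx": -0.1,"dy": 0,"dz": -0.1,"wx": 0,"wy": 0,"wz": 0,"jaw": 5}
  ],
  "squeeze": 60
}}

```text
clock: 11.3
ee_pos: [0.6055, 0.126, 0.1209]
orientation: [[-0.998, 0.059, 0.001], [0.059, 0.998, 0.001], [-0.001, 0.001, -1.0]]
force: [-7.4, 0.8, 11.8]
grip_width: 0.0553
finger_force: 66.1
```

>>> {"api": "servo_tool", "payload": {
  "commands": [
    {"dx": 0,"dy": 0,"dz": -0.1,"wx": 0,"wy": 0,"wz": 0,"jaw": 5}
  ],
  "squeeze": 60
}}

```text
clock: 11.42
ee_pos: [0.6055, 0.126, 0.1207]
orientation: [[-0.998, 0.059, 0.002], [0.059, 0.998, 0.001], [-0.002, 0.001, -1.0]]
force: [-9.3, 0.9, 17.6]
grip_width: 0.055
finger_force: 66.7
```

>>> {"api": "servo_tool", "payload": {
  "commands": [
    {"dx": -0.05,"dy": 0,"dz": 0.08,"wx": 0,"wy": 0,"wz": 0,"jaw": 5},
    {"dx": -0.1,"dy": 0,"dz": 0.13,"wx": 0,"wy": 0,"wz": 0,"jaw": 5}
  ],
  "squeeze": 60
}}

```text
clock: 11.68
ee_pos: [0.6055, 0.126, 0.1208]
orientation: [[-0.998, 0.059, 0.003], [0.059, 0.998, 0.001], [-0.003, 0.001, -1.0]]
force: [0.4, 1.8, 3.3]
grip_width: 0.055
finger_force: 65.3
```

>>> {"api": "servo_tool", "payload": {
  "commands": [
    {"dx": 0,"dy": 0,"dz": 0,"wx": 0,"wy": 0,"wz": 0,"jaw": 5},
    {"dx": 0,"dy": 0,"dz": 0,"wx": 0,"wy": 0,"wz": 0,"jaw": 6.5},
    {"dx": 0,"dy": 0,"dz": 0,"wx": 0,"wy": 0,"wz": 0,"jaw": 8.5},
    {"dx": 0,"dy": 0,"dz": 0,"wx": 0,"wy": 0,"wz": 0,"jaw": 8.5},
    {"dx": 0,"dy": 0,"dz": 0,"wx": 0,"wy": 0,"wz": 0,"jaw": 8.5}
  ],
  "squeeze": 20
}}

```text
clock: 12.3
ee_pos: [0.6043, 0.1255, 0.1194]
orientation: [[-0.998, 0.059, -0.0], [0.059, 0.998, -0.0], [0.0, -0.0, -1.0]]
force: [-0.6, 0.3, 0.3]
grip_width: 0.0852
finger_force: 0.0
```

```bash
python3 - <<'E'
from h import *
w=get('wrist');a=get('scene')
c=lambda I,x,y,wd,h,s:cv2.resize(I[y:y+h,x:x+wd],None,fx=s,fy=s,interpolation=cv2.INTER_CUBIC)
cv2.imwrite('pics/w3.png',np.vstack([c(a['img'],260,140,80,60,5),c(w['img'],160,100,320,160,1.25)]))
s=env.get_state();print(s['clock'],s['ee_pos'],s['force'],s['grip_width'])
E
```

```text
12.4 [0.60434872 0.12555623 0.11949961] [-0.29622555 -0.51079418  0.5788041 ] 0.0851651518031578
```

View pics/w3.png

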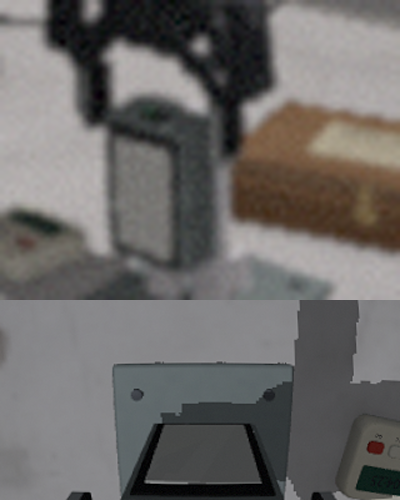

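The lamp hangs upright on the stand (scene crop around (160,180)) and the fingers are open and clear. Retreating upward.

>>> {"api": "servo_tool", "payload": {
  "commands": [
    {"dx": 0,"dy": 0,"dz": 1,"wx": 0,"wy": 0,"wz": 0,"jaw": 8.5},
    {"dx": 0,"dy": 0,"dz": 3,"wx": 0,"wy": 0,"wz": 0,"jaw": 8.5},
    {"dx": 0,"dy": 0,"dz": 6,"wx": 0,"wy": 0,"wz": 0,"jaw": 8.5},
    {"dx": 0,"dy": 0,"dz": 10,"wx": 0,"wy": 0,"wz": 0,"jaw": 8.5},
    {"dx": -4,"dy": 0,"dz": 12,"wx": 0,"wy": 0,"wz": 0,"jaw": 8.5}
  ],
  "squeeze": 20
}}

```text
clock: 13.02
ee_pos: [0.5668, 0.1253, 0.2426]
orientation: [[-0.998, 0.06, 0.006], [0.06, 0.998, 0.0], [-0.006, 0.0, -1.0]]
force: [-0.2, 0.4, 0.4]
grip_width: 0.0849
finger_force: 0.0
```

>>> {"api": "servo_tool", "payload": {
  "commands": [
    {"dx": -5,"dy": 0,"dz": 0,"wx": 0,"wy": 0,"wz": 0,"jaw": 8.5},
    {"dx": -10,"dy": 0,"dz": 0,"wx": 0,"wy": 0,"wz": 0,"jaw": 8.5},
    {"dx": -10,"dy": 0,"dz": 0,"wx": 0,"wy": 0,"wz": 0,"jaw": 8.5}
  ],
  "squeeze": 20
}}

```text
clock: 13.4
ee_pos: [0.4609, 0.126, 0.2405]
orientation: [[-0.998, 0.058, -0.001], [0.058, 0.998, 0.0], [0.001, 0.0, -1.0]]
force: [0.2, 0.1, -0.2]
grip_width: 0.0851
finger_force: 0.0
```

```bash
python3 - <<'E'
from h import *
w=get('wrist');import pickle;pickle.dump(w,open('w4.pkl','wb'));cv2.imwrite('pics/w4.png',w['img'])
E
```

```text
(no output)
```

View pics/w4.png

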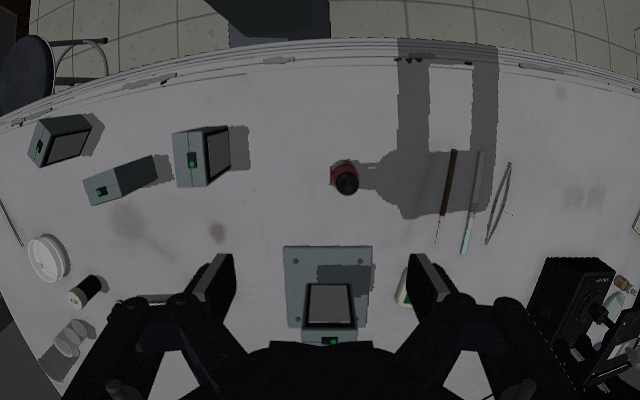

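The wrist view shows the lamp hanging centred over the foot plate at about (330,310), with its top edge near (330,338), and the bystanders in place. I'm handing in.

```bash
python3 -c "
from bench import env
print(env.job_done())"
```

```text
the job is handed in; nothing more can be done
None
```

The lamp is hanging upright on the stud, let go after I felt the stop under about 18–20 N of downward push, and the job was handed in at about 13.5 s of robot time; the judge gave no verdict, and the stud's draw-out was never read directly.

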